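Hang the guard gate on the pump unit

ROBOT

A 7-joint arm with a two-finger parallel gripper is mounted at the origin on the work surface. World frame = base frame: x ahead of the robot, y to its left, z up, the work surface at z = 0. Lengths are in m, angles in rad, forces in N, time in s.
With the tool pointing down it reaches from about 0.425 to 1.025 m from the base axis. Payload 9.4 kg.
Tool frame: the origin (TCP) lies on the centre line of the jaws, within the pads' length; the fingertips stand 8 mm ahead of it and the grasp point (between the pads) lies 11 mm behind it (env.finger_overhang is the distance from the TCP to the fingertips, in m); z points along the fingers, y is the line along which they close (so a half turn about z gives the same grasp; the last joint's range is limited). The gripper opens to 93 mm and grips with 3 to 60 N. Pads are 15 mm wide; open, the fingers measure 128 mm over their backs; the gripper's body (75 mm by 188 mm) begins 65 mm behind the grasp point.
Start: joints at [-1.393, 0.599, -0.003, 1.599, 0.002, 0.943, -0.08], TCP at [0.183, 0.702, 0.227] pointing down, gripper open.
Joint ranges: [-2.57, 2.57], [-0.35, 1.97], [-1.29, 1.29], [0.11, 2.56], [-1.05, 4.19], [0.11, 1.86], [-2.63, 2.63]. Speed limits (rad/s): [2.22, 2.22, 3.01, 3.01, 3.14, 3.14, 3.14].

INTERFACE

Orientations are given as a unit quaternion [x, y, z, w].
In Python, from plant import env gives the robot as it stands. The module is installed in compiled form; this text tells all that it offers.
- The arm moves only by the shell command python3 -m crank 'ROWS' [OPENING] [FORCE]. ROWS is a JSON object with one list for each field, all of the same length, 1 to 10, a row being the entries at one place: x, y, z (the shift in m), turn (a turn about the tool's z in rad); each row is the pose to reach, as a shift and turn from the pose commanded when the command began, along the tool's axes at that moment; what a row does not reach only later rows make up. A row lasts 1/10 s, in which the tool goes at most 0.05 m and 0.15 rad, less where a joint would pass 70% of its speed; a pose out of reach is approached as far as the arm can. OPENING is the finger opening in m, set as the command begins (- or left out keeps the last). The fingers move at their own pace and stop on an object; FORCE is the grip in N (left out, the last holds). Time passes only in rows, so rows that do not move let the fingers close. It prints the time, the measured TCP pose, the force, the opening and the grip force at its end. Input that does not fit is refused with a message, and nothing moves.
- env.sense(): the state, without advancing time (a new reading comes with each control period).
- env.grab_frame(name): name is "scene" or "top"; returns the picture (480x640x3 uint8, red, green, blue); there is no depth.
- env.camera_info(name): a dict with "camera_matrix" (3x3 intrinsics, pixels), "R" (3x3) and "t" (3): a world point X has camera coordinates R X + t. Camera axes: x right, y down, z forward; pixel columns grow to the right and rows downward; lengths in m; the calibration is good to about 2 mm. A picture is of the moment at which its call begins. camera_info takes no time and is no camera call.
- env.close_job(): hands the job in; it is judged then, once.
The state is a dict: "clock": time; "qpos": joint angles; "dq": joint speeds; "tau": joint torques, N m; "position": TCP position; "eef_rot": TCP orientation; "force": force on the tool from outside, world axes, zero at the start; "moment": the same for the moment, N m; "grip_width": finger opening in m; "finger_force": force on a finger pad.
Only numpy, scipy, OpenCV 4.12 (cv2) and the standard library are available. Lean on these libraries where they do the work, as an engineer would, in place of code of your own. Each camera call takes 0.05 s, during which the arm holds its last target. There are 200 camera calls.

TASK

Lift the white guard gate out of its wooden stand and hang it on the pump unit: with the gate standing well open (about half way to square), lower both knuckles together over the two hinge pins until it sits fully down. Then swing it shut against its stop, so that its steel tongue lies under the keeper, and leave it there. Be gentle throughout: feel for the pins, never force, drop or bang the gate on the unit, and leave the other things on the bench where they are.

Things in the scene. Friction and masses are not known exactly. Their poses are not given: they have to be found in the camera images.
- gate: Loose white ribbed plastic gate, about 0.22 kg. Panel 12 mm thick (x), 150 wide (y, -75 to 75), 150 high (z). Origin: centre of the panel's underside, z up. Solid to z = 100 mm; above it a window 118 mm wide, closed by the grip bar (z = 134 to 150). Hinge knuckles on its +y edge, steel tongue on its -y edge. It starts upright in the stand's slot, underside 14 mm over the bench.
- grip (a point): Middle of the gate's top grip bar (12 mm thick, 16 mm high, along the gate's y); gate frame (0, 0, 142) mm. Grip it hard (about 100 N) across the thickness from above; the gate balances there, but creeps in the grip by some tenths of a millimetre a second.
- knuckle_low (a point): Centre of the lower knuckle's underside, gate frame (0, 97, 10) mm. Knuckles: two upright steel tubes on one line, 24 mm outside, 12 mm bore, 22 mm long.
- knuckle_top (a point): Centre of the upper knuckle's underside, gate frame (0, 97, 110) mm.
- tongue_end (a point): Free end of the gate's steel tongue, gate frame (0, -106, 47) mm; the tongue is 8 mm thick, 20 mm high (z = 37 to 57 mm) and juts 31 mm from the panel.
- unit: Pump unit, white base, fixed to the bench. Origin on the bench under it; x to its back, z up; its front (-x) faces the robot, give or take its yaw. At its front left (+y) a white hinge post (y = 151 to 185 mm, top 160 mm up) bears a steel bracket with two upright hinge pins at x = -100 mm. Shut, the gate's axes are parallel to the unit's; it opens towards unit -x. Motor behind: under 155 mm.
- seat_low (a point): Nominal foot of the lower pin, unit frame (-100, 110, 45) mm. The bracket is bolted through slots: the true pins stand up to 7 mm to either side along the unit's y (not measured; it is tight and cannot be shifted), true in x and z. Find them by feel: 3 to 4 N tells a pin tip; more than 25 N between gate and unit bends the bracket.
- seat_top (a point): Nominal foot of the upper pin, 100 mm above the lower, shifted with it. Pins: 10 mm thick, 16 mm long, last 1.5 mm bevelled to 7 mm, each near the end of an arm 14 mm wide, 8 mm thick, from the post; its top is the seat. So the knuckles come in level from the front just above the pin tips, then go down 16 mm until their undersides sit on the seats.
- stop (a point): Middle of the top front edge of the stop, a white post 24 mm wide, 120 mm high; unit frame (-93, -38, 120) mm. The gate's back face comes to rest on (1 mm clear of) its front face when shut. Hung, the gate swings freely with a little friction and stays where it is left.
- keeper (a point): Middle of the underside of the keeper's lip, a steel hook; unit frame (-90, -79, 98) mm. Lip 12 mm wide, 6 mm thick, from x = -115 to -65 mm. The tongue of a fully seated gate (top 92 mm over the bench) swings in under it; a gate held shut cannot be lowered past it.
- rack: Plywood stand, 90 x 130 mm, fixed: a 14 mm base and two cheeks, 100 mm long, tops 44 mm over the bench, that form a slot 17 mm wide along its y, where the gate stands. Origin: centre of its underside.
- bin: Bystander: open blue plastic bin 130 x 200 x 90 mm, origin at the centre of its underside.
- rubber_grip: Bystander: black rubber grip standing on end, 34 mm thick, 85 mm high, origin at the centre of its underside.
- wrench: Bystander: steel wrench lying on the bench, along its x.
Not all that is in view belongs to the job. Of the things that look like the gate, the largest one is meant.

How it is judged:
On the way:
1. the gate is hung fully down on both pins while it stands open by more than 20 degrees (x of knuckle_low in the frame of unit between -0.104 and -0.096 m and y of knuckle_low in the frame of unit between 0.1005 and 0.1195 m and z of knuckle_low in the frame of unit between 0.042 and 0.048 m and z of knuckle_top in the frame of unit between 0.142 and 0.148 m and angle between gate's own z axis and vertical below 0.06 rad and angle between the x axis of gate and the x axis of unit, either way round above 0.35 rad), for 0.2 s.
At the end, for the whole second after the job is handed in: Both knuckles fully down on their seats (within 3 mm) over the pins, gate upright (within 0.06 rad), shut against its stop (within 0.10 rad of square across the front, free end at the keeper), released and at rest (x of knuckle_low in the frame of unit between -0.104 and -0.096 m and y of knuckle_low in the frame of unit between 0.1005 and 0.1195 m and z of knuckle_low in the frame of unit between 0.042 and 0.048 m and z of knuckle_top in the frame of unit between 0.142 and 0.148 m and angle between gate's own z axis and vertical below 0.06 rad and angle between the x axis of gate and the x axis of unit, either way round below 0.1 rad and y of tongue_end in the frame of unit below -0.05 m and linear speed of gate below 0.02 m/s and angular speed of gate below 0.1 rad/s); the robot touches nothing.
It fails at once if gate pressed, banged or dropped on the unit with more than 25 N (contact force between gate and unit above 25 N).
It fails at once if robot pushes on the unit with more than 25 N (contact force between the arm and unit above 25 N).
It fails at once if gripper pushes on the unit with more than 25 N (contact force between the fingers and unit above 25 N).
It fails at once if bystander moved by more than 30 mm (distance of any of bin, rubber_grip, wrench from where it was at the start of the episode above 0.03 m).
It also fails if it takes over 72 s, if anything falls off the work surface, if the arm or the gripper's body presses on something with over 40 N, if the wrist force passes 120 N, or if a joint passes its speed limit or range.

## Working session

There is one attempt and no reset: what is moved stays moved. The work goes in short steps, Python scripts to look and compute and a shell command to move; the robot and the scene stay as the last step left them, time stands still between calls to the robot, and variables do not carry over. Pictures are saved under pics/ and viewed, at most 13 in all, crops included, and the job is handed in when it is done.

```bash
mkdir -p pics; python3 - <<'E'
from plant import env
import cv2,json
for n in("scene","top"):
    im=env.grab_frame(n); cv2.imwrite(f"pics/{n}0.png",im[:,:,::-1])
    c=env.camera_info(n); print(n,[ (k,c[k].tolist() if hasattr(c[k],'tolist') else c[k]) for k in("camera_matrix","R","t")])
print(env.sense())
E
```

```text
scene [('camera_matrix', [[497.0175669685596, 0.0, 315.1368870207807], [0.0, 497.0175669685596, 249.75079171128917], [0.0, 0.0, 1.0]]), ('R', [[0.1259179032777492, 0.9919985241392878, 0.009143836153948955], [0.7910321661617096, -0.09483761035886047, -0.6043789703149294], [-0.598675867002879, 0.08333520124710689, -0.7966444944273795]]), ('t', [0.031068185533373184, -0.3474113253904312, 1.5949590416405015])]
top [('camera_matrix', [[574.570281441116, 0.0, 318.5106627569629], [0.0, 574.570281441116, 234.82251065409514], [0.0, 0.0, 1.0]]), ('R', [[-0.01609342475152751, -0.9998531718163334, -0.0058852772733730165], [-0.9982155235846051, 0.016405026599050316, -0.05741640512081239], [0.05750452290454834, 0.004950748539565641, -0.998332970473488]]), ('t', [-0.09547819876795526, 0.516073222393107, 1.425632262804618])]
{'clock': 0.1, 'qpos': array([-1.3926927 ,  0.6000167 , -0.0025573 ,  1.5999893 ,  0.00175789,
        0.9428979 , -0.07980726]), 'dq': array([-0.00043261, -0.00201602,  0.00035044, -0.0014075 , -0.00149213,
        0.00066043, -0.00082057]), 'tau': array([ 5.00984519e-03, -7.66557455e+01,  1.50190182e+00, -2.52935636e+01,
       -5.23820124e-02,  1.35977991e-02,  7.78875938e-05]), 'position': array([0.18263224, 0.70121607, 0.22588827]), 'eef_rot': array([ 1.27038631e-01,  9.91897554e-01, -6.53200444e-04, -4.24891751e-05]), 'force': array([ 0.41119375, -0.3343412 ,  0.33886415]), 'moment': array([ 0.00429193, -0.03451523, -0.01767437]), 'finger_force': 0.0, 'grip_width': 0.09293335722664345}
```

View pics/scene0.png

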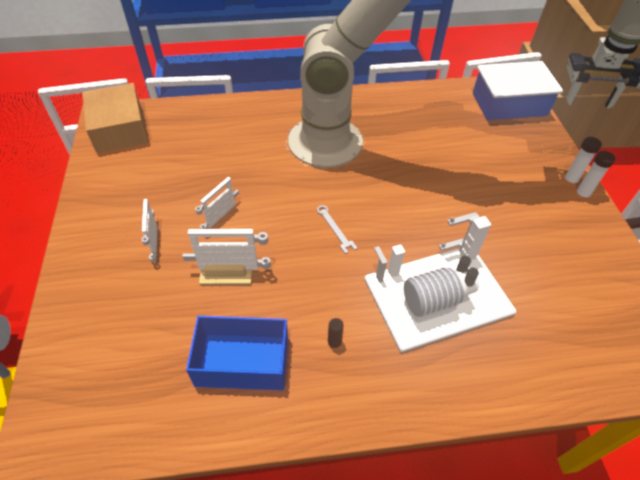

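View pics/top0.png

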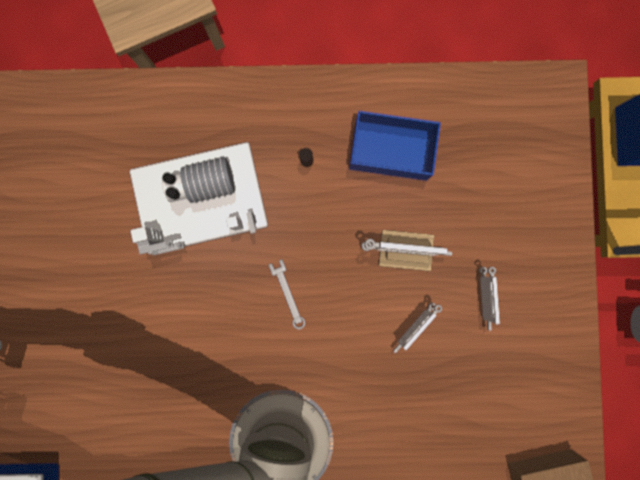

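The scene view shows the target gate in its stand at (226,255), knuckles to the right (+y). The unit is at (440,290), with its hinge post at (475,235), and the two small gates are decoys. In the top view the gate lies along (370,244) to (450,252), and the unit's white base has corners near (131,170), (249,144), (266,226) and (145,253). Next I'll look at enlarged crops.

```bash
python3 - <<'E'
import cv2,numpy as np
s=cv2.imread("pics/scene0.png");t=cv2.imread("pics/top0.png")
def c(im,x,y,w,h,W,H):
    return cv2.resize(im[y:y+h,x:x+w],(W,H),interpolation=cv2.INTER_CUBIC)
a=c(s,360,205,160,150,400,375); 
L=np.vstack([c(s,360,205,160,120,400,300),c(s,175,220,160,120,400,300)])
R=np.vstack([c(t,120,140,160,120,400,300),c(t,340,190,160,120,400,300)])
cv2.imwrite("pics/crops.png",np.hstack([L,R]))
E
```

```text
(no output)
```

View pics/crops.png

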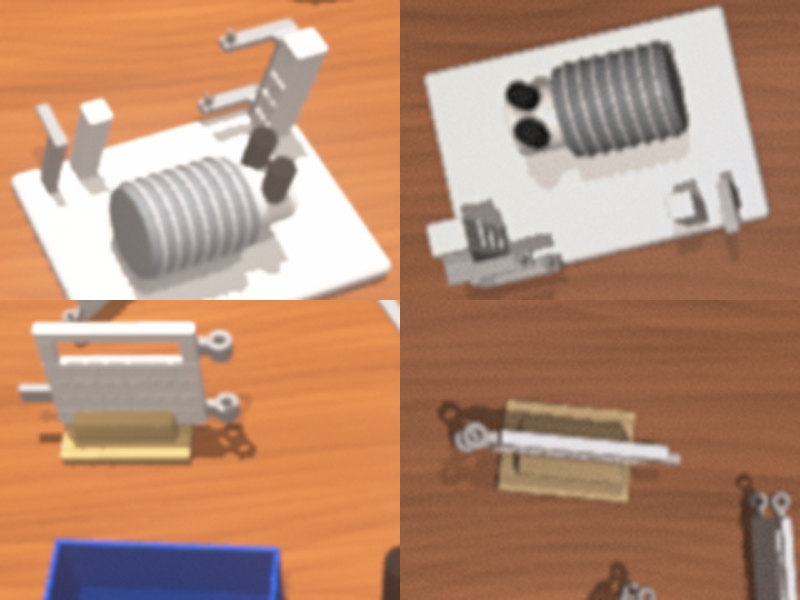

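The enlarged crops show the pins in the scene view at about (451.6,220) for the top one and (443,246) for the lower one. The stop top is near (398,245). In the top view the gate's bar runs from about (380,244) to (447,252). I'll zoom in further for precision and measure the gate by mask.

```bash
cat > h.py <<'E'
import numpy as np,cv2
from plant import env
def ray(n,uv,z):
    c=env.camera_info(n);R=np.array(c["R"]);t=np.array(c["t"]);K=np.array(c["camera_matrix"])
    o=-R.T@t; d=R.T@np.linalg.solve(K,[uv[0],uv[1],1.]); return (o+d*(z-o[2])/d[2])
def proj(n,X):
    c=env.camera_info(n);p=np.array(c["camera_matrix"])@(np.array(c["R"])@X+np.array(c["t"]));return p[:2]/p[2]
E
python3 - <<'E'
from h import *
s=cv2.imread("pics/scene0.png");t=cv2.imread("pics/top0.png")
def c(im,x,y,w,h,k): return cv2.resize(im[y:y+h,x:x+w],(w*k,h*k),interpolation=cv2.INTER_CUBIC)
A=np.hstack([c(s,436,205,50,50,8)[:300],c(s,370,240,50,50,8)[:300]])
cv2.imwrite("pics/crops2.png",np.vstack([A,c(t,125,205,160,60,5)]))
# gate bar in top view: bright mask
roi=t[225:275,374:460].astype(int); m=((roi.min(2)>185)).astype(np.uint8)
n,l,st,ce=cv2.connectedComponentsWithStats(m); i=1+np.argmax(st[1:,4]); ys,xs=np.where(l==i)
r=cv2.minAreaRect(np.c_[xs+374,ys+225].astype(np.float32)); b=cv2.boxPoints(r); print(r,st[i])
P=np.array([ray("top",p,.164) for p in b]);print(P.round(4),P.mean(0).round(4))
# scene bar: top face
roi=s[225:240,180:262].astype(int); m=(roi.min(2)>235).astype(np.uint8)
ys,xs=np.where(m);print(xs.min()+180,xs.max()+180,ys.min()+225,ys.max()+225)
for q in [(188.2,229),(253.4,229),(188.2,233),(253.4,233)]: print(ray("scene",q,.164).round(4))
# base plate top view
m=((t[130:270,120:280].astype(int)).min(2)>165).astype(np.uint8)
n,l,st,ce=cv2.connectedComponentsWithStats(m); i=1+np.argmax(st[1:,4]); ys,xs=np.where(l==i)
r=cv2.minAreaRect(np.c_[xs+120,ys+130].astype(np.float32)); print(r,[ray("top",p,.012).round(4) for p in cv2.boxPoints(r)])
E
```

```text
((413.5077209472656, 247.9201202392578), (65.66099548339844, 5.073073863983154), 5.5275397300720215) [  7  18  66  11 305]
[[ 0.4756 -0.2433  0.164 ]
 [ 0.4869 -0.2446  0.164 ]
 [ 0.4703 -0.3906  0.164 ]
 [ 0.459  -0.3892  0.164 ]] [ 0.473  -0.3169  0.164 ]
189 251 229 232
[ 0.4567 -0.3891  0.164 ]
[ 0.4747 -0.2384  0.164 ]
[ 0.4688 -0.3887  0.164 ]
[ 0.4867 -0.239   0.164 ]
((192.26402282714844, 199.9775390625), (87.77015686035156, 134.2411346435547), 77.00537872314453) [array([0.6815, 0.4038, 0.012 ]), array([0.753 , 0.0717, 0.012 ]), array([0.5348, 0.024 , 0.012 ]), array([0.4643, 0.3533, 0.012 ])]
```

View pics/crops2.png

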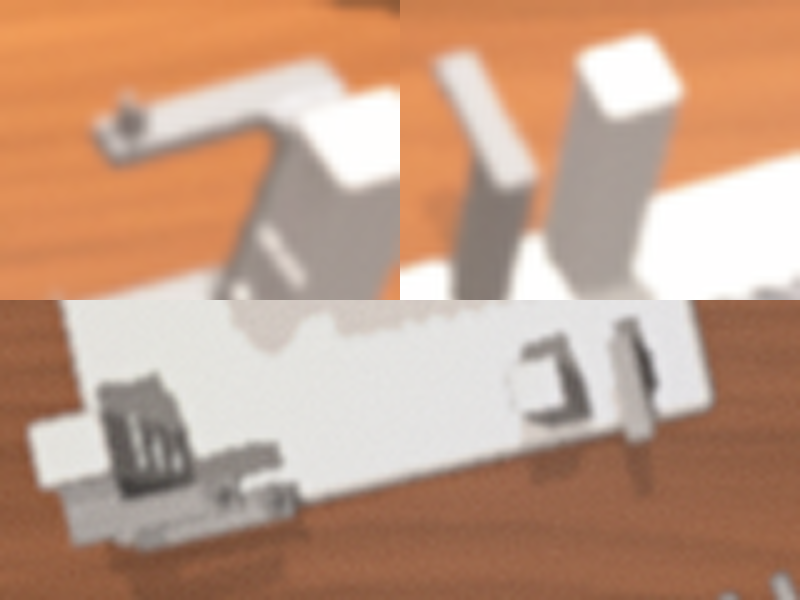

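The crops give these scene-view pixels:

| Point | Pixel |
|---|---|
| Top pin tip | (452.0,217.1) |
| Top pin foot | (452.3,221.6) |
| Stop front-edge middle | (397.1,246.1) |
| Keeper lip, front end | (376.7,247) |
| Keeper lip, back end | (384.8,263) |

In the top view the keeper lip runs from (252.5,232.6) to (249.8,209.4).

```bash
cat > fit.py <<'E'
from h import *
obs=[("scene",(397.1,246.1),(-93,-38,120)),("scene",(376.7,247),(-115,-79,104)),("scene",(384.8,263),(-65,-79,104)),
("top",(252.5,232.6),(-115,-79,104)),("top",(249.8,209.4),(-65,-79,104)),
("scene",(452.0,217.1),(-100,110,161)),("scene",(452.25,221.6),(-100,110,145)),("scene",(442.8,244),(-100,110,61))]
W=np.array([ray(n,p,m[2]/1e3)[:2] for n,p,m in obs]);M=np.array([m[:2] for _,_,m in obs])/1e3
for d in(-.007,-.0035,0,.0035,.007):
    m=M.copy(); m[5:,1]+=d
    a=m-m.mean(0);b=W-W.mean(0)
    th=np.arctan2((a[:,0]*b[:,1]-a[:,1]*b[:,0]).sum(),(a*b).sum());R=np.array([[np.cos(th),-np.sin(th)],[np.sin(th),np.cos(th)]])
    t=W.mean(0)-R@m.mean(0);res=W-(m@R.T+t)
    print(d,"yaw",round(th,4),"t",t.round(4),"rms",round(np.sqrt((res**2).sum(1).mean())*1e3,2),"pin",(R@[-.1,.11+d]+t).round(4))
    print((res@R*1e3).round(1).tolist())
E
python3 - <<'E'
import fit
from h import *
for p in fit.W[5:]: print(p)
print(proj("top",np.r_[fit.W[6],.161]),proj("top",np.r_[fit.W[6],.061]))
E
```

```text
-0.007 yaw 0.2116 t [0.6136 0.1541] rms 4.03 pin [0.4942 0.2338]
[[0.9, 0.2], [-1.2, 0.5], [-1.0, -0.6], [-1.1, -1.6], [3.9, -7.4], [-2.3, 2.5], [-0.4, 6.3], [1.1, -0.1]]
-0.0035 yaw 0.2127 t [0.6139 0.1529] rms 3.38 pin [0.4936 0.2359]
[[0.9, 1.6], [-1.2, 1.8], [-1.0, 0.7], [-1.1, -0.2], [3.8, -6.1], [-2.2, 0.3], [-0.3, 4.1], [1.2, -2.2]]
0 yaw 0.2137 t [0.6141 0.1517] rms 3.51 pin [0.4931 0.238 ]
[[0.9, 2.9], [-1.3, 3.2], [-1.1, 2.0], [-1.2, 1.1], [3.7, -4.8], [-2.1, -1.8], [-0.2, 1.9], [1.3, -4.4]]
0.0035 yaw 0.2147 t [0.6144 0.1505] rms 4.35 pin [0.4925 0.2401]
[[0.8, 4.2], [-1.4, 4.5], [-1.2, 3.3], [-1.3, 2.4], [3.6, -3.6], [-1.9, -4.0], [-0.1, -0.2], [1.4, -6.6]]
0.007 yaw 0.2157 t [0.6146 0.1493] rms 5.59 pin [0.4919 0.2422]
[[0.8, 5.5], [-1.5, 5.8], [-1.3, 4.6], [-1.4, 3.8], [3.5, -2.3], [-1.8, -6.2], [0.0, -2.4], [1.5, -8.8]]
[0.49145715 0.23573547]
[0.49247457 0.23982845]
[0.49527218 0.23392542]
[165.74946287 243.33084723] [176.9303183  245.08776089]
```

```bash
cat >> h.py <<'E'
def head(s):
    from scipy.spatial.transform import Rotation as Ro
    R=Ro.from_quat(s["eef_rot"]).as_matrix(); return R, np.arctan2(R[1,1],R[0,1])
def plan(*tg):
    "targets (x,y,z,yaw of tool y) -> tool-frame rows"
    s=env.sense();R,h=head(s); print("pos",s["position"].round(4),"yaw",round(h,4),"tilt",R[2].round(3),"F",s["force"].round(1),"M",s["moment"].round(2),"w",round(s["grip_width"],4),"t",round(s["clock"],2),"q",s["qpos"].round(2))
    for t in tg: print(t,(R.T@(np.array(t[:3])-s["position"])).round(4),"turn",round(-(t[3]-h),4))
E
python3 - <<'E'
from h import *
plan((.46,.46,.3,.3),(.6,0,.3,-.115),(.4725,-.3155,.26,-.115),(.4725,-.3155,.145,-.115))
E
```

```text
pos [0.1826 0.7012 0.2259] yaw 1.316 tilt [-0.    -0.001 -1.   ] F [ 0.4 -0.3  0.3] M [ 0.   -0.03 -0.02] w 0.0929 t 0.1 q [-1.39  0.6  -0.    1.6   0.    0.94 -0.08]
(0.46, 0.46, 0.3, 0.3) [-0.3292 -0.1636 -0.0739] turn 1.016
(0.6, 0, 0.3, -0.115) [-0.5806 -0.5735 -0.0733] turn 1.431
(0.4725, -0.3155, 0.26, -0.115) [-0.5367 -0.9109 -0.0329] turn 1.431
(0.4725, -0.3155, 0.145, -0.115) [-0.5367 -0.9107  0.0821] turn 1.431
```

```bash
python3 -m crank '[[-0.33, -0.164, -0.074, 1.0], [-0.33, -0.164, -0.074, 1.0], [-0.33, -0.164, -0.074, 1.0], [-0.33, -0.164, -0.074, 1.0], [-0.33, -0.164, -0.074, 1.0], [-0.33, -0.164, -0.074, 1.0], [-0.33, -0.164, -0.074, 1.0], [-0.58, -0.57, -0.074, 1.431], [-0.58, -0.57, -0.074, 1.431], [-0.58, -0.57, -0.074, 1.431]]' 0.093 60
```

```text
refused: ROWS must be an object with one list for each field. Nothing was moved.
```

I used the wrong layout. The manual says an object with one list for each field; once more.

```bash
python3 -m crank '{"x":[-0.33, -0.33, -0.33, -0.33, -0.33, -0.33, -0.33, -0.58, -0.58, -0.58], "y":[-0.164, -0.164, -0.164, -0.164, -0.164, -0.164, -0.164, -0.57, -0.57, -0.57], "z":[-0.074, -0.074, -0.074, -0.074, -0.074, -0.074, -0.074, -0.074, -0.074, -0.074], "turn":[1.0, 1.0, 1.0, 1.0, 1.0, 1.0, 1.0, 1.431, 1.431, 1.431]}' 0.093 60
python3 - <<'E'
from h import *
plan((.6,0,.3,-.115),(.4725,-.3155,.26,-.115),(.4725,-.3155,.145,-.115))
E
```

```text
clock: 1.1
position: [0.4897, 0.3321, 0.2969]
eef_rot: [0.749, 0.663, -0.0, 0.0]
force: [0.4, 0.8, -0.0]
grip_width: 0.0934
finger_force: 0.0
pos [0.4897 0.3321 0.2969] yaw -0.1212 tilt [-0. -0. -1.] F [ 0.4  0.8 -0. ] M [-0.07  0.02 -0.04] w 0.0934 t 1.1 q [-1.    0.39  0.43  1.85 -0.2   0.95 -0.6 ]
(0.6, 0, 0.3, -0.115) [-0.3163  0.1496 -0.0031] turn -0.0062
(0.4725, -0.3155, 0.26, -0.115) [-0.6449  0.0612  0.037 ] turn -0.0062
(0.4725, -0.3155, 0.145, -0.115) [-0.6449  0.0612  0.152 ] turn -0.0062
```

```bash
python3 -m crank '{"x":[-0.2, -0.2, -0.2, -0.2, -0.4, -0.4, -0.4, -0.4, -0.645, -0.645], "y":[0.06, 0.06, 0.06, 0.06, 0.065, 0.065, 0.065, 0.065, 0.061, 0.061], "z":[0, 0, 0, 0, 0.037, 0.037, 0.037, 0.037, 0.037, 0.037], "turn":[0, 0, 0, 0, 0, 0, 0, 0, 0, 0]}'
python3 -m crank '{"x":[-0.3, -0.3, -0.3, -0.3], "y":[0, 0, 0, 0], "z":[0.0, 0.0, 0.0, 0], "turn":[0, 0, 0, 0]}' >/dev/null; python3 - <<'E'
from h import *
plan((.4725,-.3155,.26,-.115),(.4725,-.3155,.145,-.115))
E
```

```text
clock: 2.1
position: [0.4954, -0.1599, 0.261]
eef_rot: [0.746, 0.665, -0.0, -0.0]
force: [1.1, -0.2, 0.5]
grip_width: 0.0932
finger_force: 0.0
pos [ 0.4726 -0.3587  0.2612] yaw -0.1147 tilt [ 0. -0. -1.] F [ 1.2 -0.4  0.9] M [-0.08  0.04 -0.01] w 0.093 t 2.5 q [ 0.2   0.44  0.51  1.89 -0.27  0.88  0.73]
(0.4725, -0.3155, 0.26, -0.115) [ 0.0429 -0.005   0.0012] turn 0.0003
(0.4725, -0.3155, 0.145, -0.115) [ 0.0428 -0.005   0.1162] turn 0.0003
```

```bash
python3 -m crank '{"x":[0.043, 0.043, 0.043], "y":[-0.005, -0.005, -0.005], "z":[0, 0, 0], "turn":[0, 0, 0]}' >/dev/null; python3 - <<'E'
from h import *
plan((.4725,-.3155,.145,-.115))
im=env.grab_frame("scene");cv2.imwrite("pics/s1.png",im[:,:,::-1])
E
```

```text
pos [ 0.473  -0.3133  0.2611] yaw -0.1145 tilt [ 0.001 -0.    -1.   ] F [0.7 1.1 0.2] M [-0.1   0.05  0.01] w 0.0933 t 2.8 q [ 0.12  0.4   0.52  1.95 -0.26  0.85  0.66]
(0.4725, -0.3155, 0.145, -0.115) [-0.0024 -0.0002  0.1161] turn 0.0005
```

```bash
python3 -m crank '{"x":[-0.002, -0.002, -0.002, -0.002, -0.002, -0.002], "y":[0, 0, 0, 0, 0, 0], "z":[0.04, 0.08, 0.105, 0.116, 0.116, 0.116], "turn":[0, 0, 0, 0, 0, 0]}' ; python3 -m crank '{"x":[0, 0, 0, 0, 0, 0, 0, 0], "y":[0, 0, 0, 0, 0, 0, 0, 0], "z":[0, 0, 0, 0, 0, 0, 0, 0], "turn":[0, 0, 0, 0, 0, 0, 0, 0]}' 0.0 60
python3 - <<'E'
from h import *
plan()
im=env.grab_frame("scene");cv2.imwrite("pics/s2.png",cv2.resize(im[170:350,130:370,::-1],(800,600),interpolation=cv2.INTER_CUBIC))
E
```

```text
clock: 3.45
position: [0.4735, -0.316, 0.1462]
eef_rot: [0.746, 0.665, 0.0, 0.001]
force: [0.1, 0.7, 0.7]
grip_width: 0.093
finger_force: 0.0
clock: 4.25
position: [0.4729, -0.3156, 0.1453]
eef_rot: [0.747, 0.665, -0.0, -0.0]
force: [0.2, -0.0, -0.4]
grip_width: 0.0337
finger_force: 0.0
pos [ 0.4729 -0.3156  0.1453] yaw -0.115 tilt [ 0. -0. -1.] F [ 0.2 -0.  -0.4] M [-0.1   0.12  0.03] w 0.0337 t 4.25 q [ 0.21  0.55  0.42  2.05 -0.38  0.61  0.77]
```

View pics/s2.png

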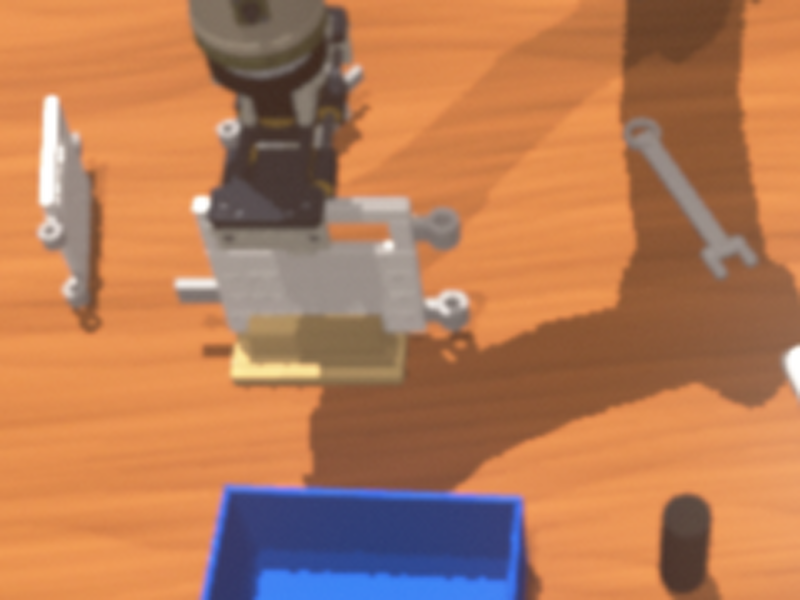

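The gripper straddles the bar at picture (265,215) and the knuckles are at (440,228) and (450,305). The fingers are still closing, so I'll finish the grip and then lift.

```bash
python3 -m crank '{"x":[0, 0, 0, 0, 0, 0], "y":[0, 0, 0, 0, 0, 0], "z":[0, 0, 0, 0, 0, 0], "turn":[0, 0, 0, 0, 0, 0]}' 0.0 60; python3 -m crank '{"x":[0, 0, 0, 0, 0, 0, 0, 0], "y":[0, 0, 0, 0, 0, 0, 0, 0], "z":[-0.005, -0.015, -0.03, -0.05, -0.065, -0.07, -0.07, -0.07], "turn":[0, 0, 0, 0, 0, 0, 0, 0]}'
python3 - <<'E'
from h import *
plan((.46,-.1,.215,-.3),(.44,.12,.215,-.49))
for n in("scene","top"):cv2.imwrite(f"pics/{n}3.png",env.grab_frame(n)[:,:,::-1])
E
```

```text
clock: 4.9
position: [0.4728, -0.3156, 0.1453]
eef_rot: [0.747, 0.665, -0.0, -0.0]
force: [-0.3, 0.3, 1.0]
grip_width: 0.0115
finger_force: 60.0
clock: 5.7
position: [0.4727, -0.3152, 0.215]
eef_rot: [0.746, 0.665, -0.0, -0.0]
force: [0.2, -0.5, -2.2]
grip_width: 0.0118
finger_force: 60.0
pos [ 0.4727 -0.3152  0.215 ] yaw -0.1147 tilt [ 0. -0. -1.] F [ 0.2 -0.5 -2.2] M [-0.09  0.13  0.04] w 0.0118 t 5.7 q [ 0.15  0.46  0.49  2.   -0.31  0.76  0.7 ]
(0.46, -0.1, 0.215, -0.3) [ 2.124e-01 -3.730e-02  1.000e-04] turn 0.1853
(0.44, 0.12, 0.215, -0.49) [ 4.286e-01 -8.240e-02  2.000e-04] turn 0.3753
```

```bash
python3 -m crank '{"x":[0.01, 0.03, 0.06, 0.1, 0.14, 0.18, 0.22, 0.26, 0.3, 0.34], "y":[-0.002, -0.005, -0.01, -0.018, -0.025, -0.032, -0.039, -0.047, -0.055, -0.063], "z":[0, 0, 0, 0, 0, 0, 0, 0, 0, 0], "turn":[0.02, 0.04, 0.08, 0.12, 0.16, 0.2, 0.24, 0.28, 0.32, 0.375]}' >/dev/null
python3 - <<'E'
from h import *
plan((.43,.11,.192,-.49))
E
```

```text
pos [0.4488 0.0309 0.215 ] yaw -0.492 tilt [-0.001 -0.    -1.   ] F [ 0.7  0.2 -1.7] M [-0.05 -0.01 -0.03] w 0.0118 t 6.8 q [-0.68  0.34  0.64  2.25 -0.34  0.65 -0.28]
(0.43, 0.11, 0.192, -0.49) [ 0.0608 -0.0539  0.023 ] turn -0.002
```

```bash
python3 -m crank '{"x":[0.02, 0.04, 0.055, 0.061, 0.061, 0.061], "y":[-0.015, -0.035, -0.05, -0.054, -0.054, -0.054], "z":[0, 0.01, 0.018, 0.022, 0.022, 0.022], "turn":[0, 0, 0, 0, 0, 0]}' >/dev/null
python3 - <<'E'
from h import *
plan()
s=env.grab_frame("scene")[:,:,::-1];t=env.grab_frame("top")[:,:,::-1]
cv2.imwrite("pics/s4.png",s);cv2.imwrite("pics/t4.png",t)
c=lambda im,x,y,w,h,k: cv2.resize(im[y:y+h,x:x+w],(w*k,h*k),interpolation=cv2.INTER_CUBIC)
cv2.imwrite("pics/c4.png",np.hstack([c(s,410,195,80,120,5),c(t,140,195,80,120,5)]))
E
```

```text
pos [0.4308 0.1077 0.1934] yaw -0.4909 tilt [-0.  0. -1.] F [ 0.5  0.  -2.3] M [-0.11  0.08 -0.02] w 0.0112 t 7.4 q [-0.83  0.37  0.61  2.28 -0.38  0.59 -0.42]
```

View pics/c4.png

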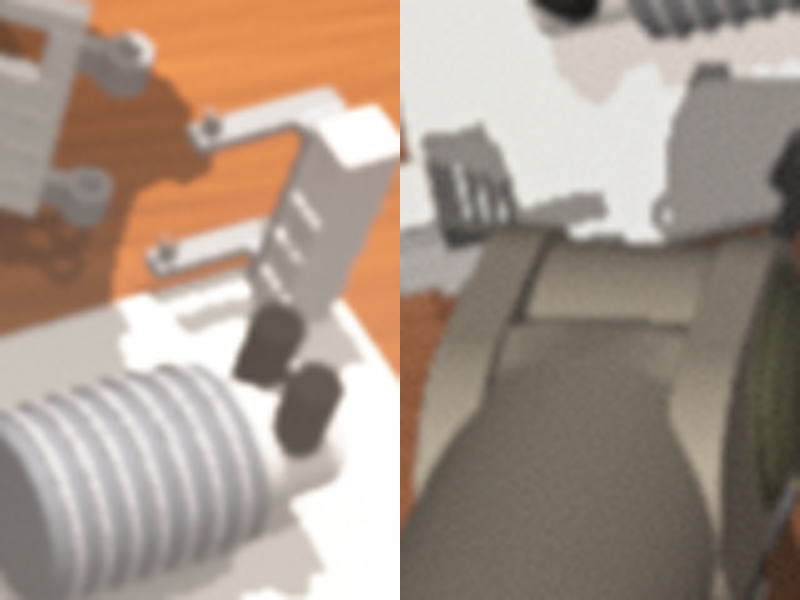

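The scene crop shows the upper knuckle's top face at about (435.6,204.6) and the lower one's at (427.6,231.6). The upper pin's tip and foot are at (451.6,218) and (452,221.4), and the lower pin's at (443,243.6) and (443.4,246.6). The arm blocks the top view.

```bash
python3 - <<'E'
from h import *
for n,p,z in[("kt",(435.6,204.6),.194),("kl",(427.6,231.6),.094),("pt tip",(451.6,218),.161),("pt ft",(452,221.4),.145),("pl tip",(443,243.6),.061),("pl ft",(443.4,246.6),.045)]:
    print(n,ray("scene",p,z).round(4))
k=(.4765,.1933)
print(proj("scene",np.r_[k,.194]),proj("scene",np.r_[k,.094]))
E
```

```text
kt [0.476  0.1927 0.194 ]
kl [0.4764 0.1927 0.094 ]
pt tip [0.4941 0.234  0.161 ]
pt ft [0.4918 0.2394 0.145 ]
pl tip [0.4941 0.2348 0.061 ]
pl ft [0.492 0.24  0.045]
[435.9043561  204.74183142] [427.8499752  231.62162317]
```

```bash
python3 - <<'E'
from h import *
plan((.4471,.1512,.188,-.49))
E
```

```text
pos [0.4309 0.1075 0.1936] yaw -0.4919 tilt [ 0.     0.001 -1.   ] F [ 1.  -0.7 -2. ] M [-0.11  0.14  0.03] w 0.0113 t 7.5 q [-0.83  0.37  0.61  2.28 -0.38  0.59 -0.42]
(0.4471, 0.1512, 0.188, -0.49) [ 0.0462 -0.0064  0.0056] turn -0.0019
```

```bash
python3 -m crank '{"x":[0.01, 0.022, 0.034, 0.042, 0.046, 0.046, 0.046], "y":[-0.0015, -0.003, -0.0045, -0.006, -0.0064, -0.0064, -0.0064], "z":[0, 0, 0, 0.002, 0.004, 0.0055, 0.0055], "turn":[0, 0, 0, 0, 0, 0, 0]}' ; python3 -m crank '{"x":[0, 0, 0, 0], "y":[0, 0, 0, 0], "z":[0.0007, 0.0014, 0.002, 0.002], "turn":[0, 0, 0, 0]}'; python3 -m crank '{"x":[0, 0, 0, 0], "y":[0, 0, 0, 0], "z":[0.0007, 0.0014, 0.002, 0.002], "turn":[0, 0, 0, 0]}'
```

```text
clock: 8.2
position: [0.4461, 0.152, 0.1875]
eef_rot: [0.857, 0.514, -0.0, 0.0]
force: [0.3, -0.0, -2.6]
grip_width: 0.0113
finger_force: 60.0
clock: 8.6
position: [0.4464, 0.1521, 0.1858]
eef_rot: [0.858, 0.514, 0.0, -0.0]
force: [0.4, -0.1, -1.5]
grip_width: 0.0118
finger_force: 60.0
clock: 9.0
position: [0.4464, 0.1522, 0.1838]
eef_rot: [0.858, 0.514, -0.0, 0.0]
force: [-0.5, -0.0, -2.7]
grip_width: 0.0114
finger_force: 60.0
```

```bash
python3 -m crank '{"x":[0, 0, 0], "y":[0, 0, 0], "z":[0.0005, 0.001, 0.001], "turn":[0, 0, 0]}' | sed -n 2,4p; python3 -m crank '{"x":[0, 0, 0], "y":[0, 0, 0], "z":[0.0005, 0.001, 0.001], "turn":[0, 0, 0]}'| sed -n 2,4p; python3 - <<'E'
from h import *
plan()
E
```

```text
position: [0.4464, 0.1522, 0.1828]
eef_rot: [0.857, 0.514, -0.0, 0.0]
force: [-0.4, 0.2, -2.1]
position: [0.4464, 0.1522, 0.1818]
eef_rot: [0.858, 0.514, -0.0, 0.0]
force: [0.8, 0.3, -3.0]
pos [0.4464 0.1522 0.1818] yaw -0.49 tilt [-0. -0. -1.] F [ 0.8  0.3 -3. ] M [-0.02  0.15 -0.05] w 0.0115 t 9.6 q [-0.87  0.42  0.59  2.24 -0.42  0.59 -0.47]
```

```bash
for i in 1; do python3 -m crank '{"x":[0, 0, 0], "y":[0, 0, 0], "z":[0.0005, 0.001, 0.001], "turn":[0, 0, 0]}' | sed -n 2,4p; done; python3 -m crank '{"x":[0, 0, 0], "y":[0, 0, 0], "z":[0.0005, 0.001, 0.001], "turn":[0, 0, 0]}'| sed -n 2,4p; python3 - <<'E'
from h import *
plan()
E
```

```text
position: [0.4464, 0.1523, 0.1808]
eef_rot: [0.857, 0.515, -0.0, 0.0]
force: [0.4, 0.0, -1.5]
position: [0.4464, 0.1523, 0.1798]
eef_rot: [0.857, 0.514, -0.0, 0.0]
force: [-0.5, 0.1, -2.4]
pos [0.4464 0.1523 0.1798] yaw -0.49 tilt [-0.  0. -1.] F [-0.5  0.1 -2.4] M [-0.01  0.13  0.01] w 0.0115 t 10.2 q [-0.87  0.42  0.58  2.24 -0.42  0.59 -0.46]
```

```bash
python3 -m crank '{"x":[0, 0, 0], "y":[0, 0, 0], "z":[0.001, 0.002, 0.002], "turn":[0, 0, 0]}' | sed -n 2,4p; python3 -m crank '{"x":[0, 0, 0], "y":[0, 0, 0], "z":[0.001, 0.002, 0.002], "turn":[0, 0, 0]}'| sed -n 2,4p; python3 - <<'E'
from h import *
plan()
s=env.grab_frame("scene")[:,:,::-1]
cv2.imwrite("pics/c5.png",cv2.resize(s[195:285,390:510],(800,600),interpolation=cv2.INTER_CUBIC))
E
```

```text
position: [0.4464, 0.1523, 0.1777]
eef_rot: [0.857, 0.515, -0.0, 0.0]
force: [0.4, 0.2, -1.6]
position: [0.4464, 0.1523, 0.1757]
eef_rot: [0.857, 0.515, -0.0, 0.0]
force: [0.0, 0.7, -2.7]
pos [0.4464 0.1523 0.1757] yaw -0.4899 tilt [-0. -0. -1.] F [ 0.   0.7 -2.7] M [0.08 0.1  0.03] w 0.0111 t 10.8 q [-0.87  0.43  0.58  2.24 -0.43  0.58 -0.45]
```

View pics/c5.png

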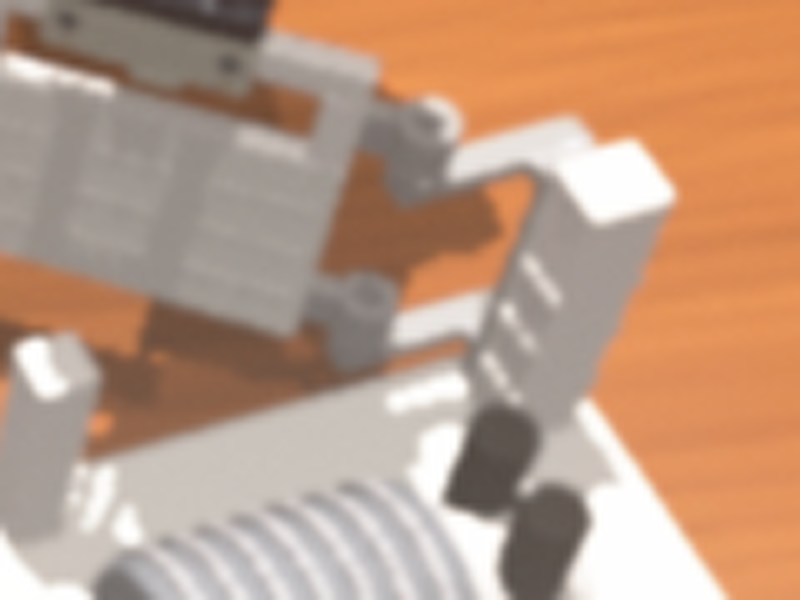

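Both knuckles sit over the arm ends, at picture (425,140) and (365,315), and there is no contact force, so they are on the pins. I'll keep lowering.

```bash
python3 -m crank '{"x":[0, 0, 0, 0], "y":[0, 0, 0, 0], "z":[0.001, 0.002, 0.003, 0.003], "turn":[0, 0, 0, 0]}' | sed -n 2,4p; python3 -m crank '{"x":[0, 0, 0, 0], "y":[0, 0, 0, 0], "z":[0.001, 0.002, 0.003, 0.003], "turn":[0, 0, 0, 0]}'| sed -n 2,4p;python3 -m crank '{"x":[0, 0, 0], "y":[0, 0, 0], "z":[0.0005, 0.001, 0.001], "turn":[0, 0, 0]}'| sed -n 2,4p; python3 - <<'E'
from h import *
plan()
E
```

```text
position: [0.4464, 0.1522, 0.1727]
eef_rot: [0.858, 0.514, -0.0, 0.0]
force: [0.7, 1.5, -2.0]
position: [0.4464, 0.1522, 0.1697]
eef_rot: [0.858, 0.514, -0.0, 0.0]
force: [-0.1, 1.0, -2.3]
position: [0.4464, 0.1522, 0.1688]
eef_rot: [0.858, 0.514, 0.0, 0.0]
force: [0.5, 0.4, -2.9]
pos [0.4464 0.1522 0.1688] yaw -0.49 tilt [ 0.  0. -1.] F [ 0.5  0.4 -2.9] M [0.12 0.09 0.06] w 0.0113 t 11.95 q [-0.85  0.44  0.56  2.25 -0.44  0.56 -0.44]
```

```bash
for i in 1; do python3 -m crank '{"x":[0, 0, 0], "y":[0, 0, 0], "z":[0.0005, 0.001, 0.001], "turn":[0, 0, 0]}' | sed -n 2,4p; done; python3 -m crank '{"x":[0, 0, 0], "y":[0, 0, 0], "z":[0.0005, 0.001, 0.001], "turn":[0, 0, 0]}'| sed -n 2,4p; python3 -m crank '{"x":[0, 0], "y":[0, 0], "z":[0.0004, 0.0004], "turn":[0, 0]}'| sed -n 2,4p
```

```text
position: [0.4464, 0.1522, 0.1678]
eef_rot: [0.858, 0.514, -0.0, 0.0]
force: [-0.2, 0.4, -2.0]
position: [0.4464, 0.1523, 0.1668]
eef_rot: [0.857, 0.514, -0.0, 0.0]
force: [-0.2, 1.0, -2.5]
position: [0.4464, 0.1522, 0.1664]
eef_rot: [0.858, 0.514, -0.0, 0.0]
force: [-1.0, 1.7, -1.6]
```

```bash
python3 -m crank '{"x":[0, 0], "y":[0, 0], "z":[0.0005, 0.0005], "turn":[0, 0]}'| sed -n 2,4p; python3 -m crank '{"x":[0, 0], "y":[0, 0], "z":[0.0005, 0.0005], "turn":[0, 0]}'| sed -n 2,4p; python3 -m crank '{"x":[0, 0, 0], "y":[0, 0, 0], "z":[0.0005, 0.0005, 0.0005], "turn":[0, 0, 0]}'| sed -n 2,4p
```

```text
position: [0.4464, 0.1522, 0.1659]
eef_rot: [0.858, 0.514, 0.0, 0.0]
force: [0.3, -0.2, -0.3]
position: [0.4464, 0.1521, 0.1655]
eef_rot: [0.858, 0.514, 0.0, 0.0]
force: [-0.2, -0.1, 1.7]
position: [0.4464, 0.152, 0.165]
eef_rot: [0.858, 0.514, -0.0, 0.0]
force: [-2.7, -2.0, 5.2]
```

Seated: the weight is transferred and there is a slight upward push at the expected height. I'll release by opening slightly, keeping the fingers straddling the bar.

```bash
python3 -m crank '{"x":[0, 0], "y":[0, 0], "z":[-0.0006, -0.0006], "turn":[0, 0]}' | sed -n 2,4p; python3 -m crank '{"x":[0, 0, 0, 0, 0], "y":[0, 0, 0, 0, 0], "z":[-0.0002, -0.0002, -0.0002, -0.0002, -0.0002], "turn":[0, 0, 0, 0, 0]}' 0.024 10; python3 - <<'E'
from h import *
plan()
s=env.grab_frame("scene")[:,:,::-1]
cv2.imwrite("pics/c6.png",cv2.resize(s[195:285,390:510],(800,600),interpolation=cv2.INTER_CUBIC))
E
```

```text
position: [0.4466, 0.1525, 0.1655]
eef_rot: [0.857, 0.515, 0.0, 0.0]
force: [-1.0, -0.3, 1.3]
clock: 14.15
position: [0.4464, 0.1522, 0.1657]
eef_rot: [0.857, 0.515, 0.0, 0.0]
force: [-0.2, 0.1, 0.6]
grip_width: 0.0241
finger_force: 0.0
pos [0.4464 0.1522 0.1657] yaw -0.4899 tilt [-0.  0. -1.] F [-0.2  0.1  0.6] M [-0.11  0.1   0.02] w 0.0241 t 14.15 q [-0.85  0.44  0.56  2.25 -0.45  0.55 -0.44]
```

View pics/c6.png

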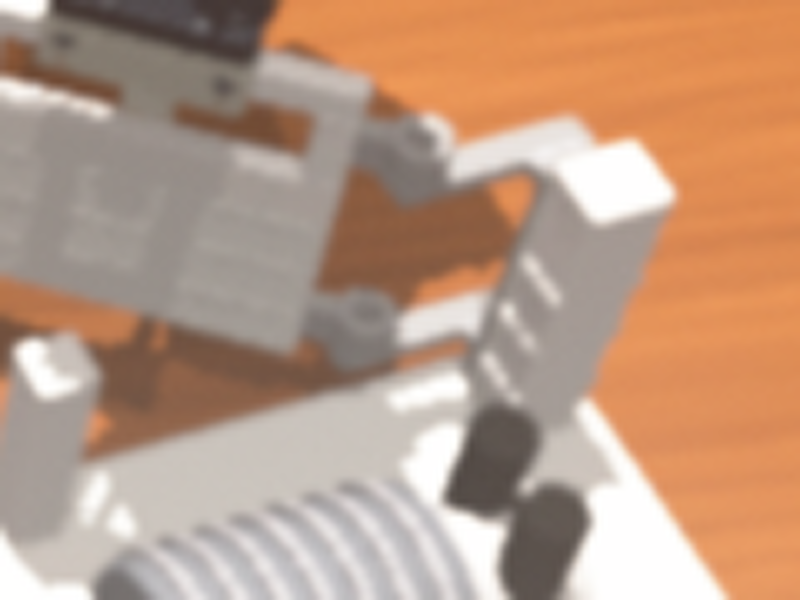

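The picture shows both knuckles down on their arms, at (420,160) and (360,330). Now I'll work out the swing arc.

```bash
python3 - <<'E'
from h import *
P=np.array([.4464,.1522])+.097*np.array([-np.sin(-.49),np.cos(-.49)]);print(P)
plan(*[(P[0]+.097*np.sin(a),P[1]-.097*np.cos(a),.1657,round(a,3)) for a in (-.45,-.4,-.35,-.3,-.25,-.2,-.15,-.1,-.05,0)])
E
```

```text
[0.49205071 0.23778629]
pos [0.4464 0.1522 0.1657] yaw -0.49 tilt [-0.  0. -1.] F [ 0.4  0.3 -0.8] M [-0.11  0.07  0.01] w 0.0238 t 14.2 q [-0.85  0.44  0.56  2.25 -0.45  0.55 -0.44]
(np.float64(0.449859054343813), np.float64(0.1504429183569721), 0.1657, -0.45) [0.     0.0039 0.    ] turn -0.04
(np.float64(0.45427713194866326), np.float64(0.1484433708669019), 0.1657, -0.4) [0.0003 0.0087 0.    ] turn -0.09
(np.float64(0.45878962382942357), np.float64(0.14666713413898602), 0.1657, -0.35) [0.0009 0.0135 0.    ] turn -0.14
(np.float64(0.4633852511064524), np.float64(0.145118647839998), 0.1657, -0.3) [0.0017 0.0183 0.    ] turn -0.19
(np.float64(0.46805252710491363), np.float64(0.14380178237924923), 0.1657, -0.25) [0.0027 0.0231 0.    ] turn -0.24
(np.float64(0.47277978606548143), np.float64(0.14271982923458132), 0.1657, -0.2) [0.004  0.0277 0.    ] turn -0.29
(np.float64(0.47755521230266323), np.float64(0.1418754927253857), 0.1657, -0.15) [0.0055 0.0323 0.    ] turn -0.34
(np.float64(0.48236686973786), np.float64(0.14127088325321327), 0.1657, -0.1) [0.0072 0.0369 0.    ] turn -0.39
(np.float64(0.48720273173334655), np.float64(0.14090751202687005), 0.1657, -0.05) [0.0092 0.0413 0.    ] turn -0.44
(np.float64(0.49205071115260235), np.float64(0.14078628728518178), 0.1657, 0) [0.0114 0.0456 0.    ] turn -0.49
```

```bash
python3 -m crank '{"x":[0, 0, 0, 0, 0.0003, 0.0009, 0.0017, 0.0027, 0.0035, 0.004], "y":[0, 0, 0.002, 0.0039, 0.0087, 0.0135, 0.0183, 0.0231, 0.026, 0.0277], "z":[0, 0, 0, 0, 0, 0, 0, 0, 0, 0], "turn":[0, 0, -0.02, -0.04, -0.09, -0.14, -0.19, -0.24, -0.27, -0.29]}' 0.016 5;  python3 - <<'E'
from h import *
P=np.array([.49205,.23779])
plan(*[(P[0]+.097*np.sin(a),P[1]-.097*np.cos(a),.1657,round(a,3)) for a in (-.15,-.1,-.05,0,.05,.1,.14,.17,.2,.22,.24)])
E
```

```text
clock: 15.2
position: [0.473, 0.1425, 0.1658]
eef_rot: [0.774, 0.633, 0.0, 0.0]
force: [-0.6, -0.3, 0.3]
grip_width: 0.0162
finger_force: 0.1
pos [0.473  0.1425 0.1658] yaw -0.1988 tilt [ 0.  0. -1.] F [-0.6 -0.3  0.3] M [-0.09  0.14 -0.01] w 0.0162 t 15.2 q [-0.74  0.45  0.46  2.2  -0.37  0.56 -0.2 ]
(np.float64(0.4775545011500609), np.float64(0.14187920544020388), 0.1657, -0.15) [0.0002 0.0046 0.0001] turn -0.0488
(np.float64(0.48236615858525766), np.float64(0.1412745959680315), 0.1657, -0.1) [0.0006 0.0094 0.0001] turn -0.0988
(np.float64(0.4872020205807442), np.float64(0.14091122474168827), 0.1657, -0.05) [0.0012 0.0142 0.0001] turn -0.1488
(np.float64(0.49205), np.float64(0.14079), 0.1657, 0) [0.002  0.019  0.0001] turn -0.1988
(np.float64(0.4968979794192558), np.float64(0.14091122474168827), 0.1657, 0.05) [0.0031 0.0237 0.0001] turn -0.2488
(np.float64(0.5017338414147423), np.float64(0.1412745959680315), 0.1657, 0.1) [0.0044 0.0284 0.0001] turn -0.2988
(np.float64(0.5055856821204909), np.float64(0.1417390483673742), 0.1657, 0.14) [0.0056 0.0321 0.0001] turn -0.3388
(np.float64(0.5084606878594986), np.float64(0.1421882776097726), 0.1657, 0.17) [0.0066 0.0348 0.0001] turn -0.3688
(np.float64(0.5113209250871209), np.float64(0.14272354194939957), 0.1657, 0.2) [0.0077 0.0375 0.0001] turn -0.3988
(np.float64(0.5132182734388443), np.float64(0.14312794741493126), 0.1657, 0.22) [0.0085 0.0393 0.0001] turn -0.4188
(np.float64(0.515107154763432), np.float64(0.14357021643935314), 0.1657, 0.24) [0.0093 0.041  0.0001] turn -0.4388
```

```bash
python3 -m crank '{"x":[0.0002, 0.0006, 0.0012, 0.002, 0.0026, 0.0031, 0.0037, 0.0044, 0.005, 0.0056], "y":[0.0046, 0.0094, 0.0142, 0.019, 0.0213, 0.0237, 0.026, 0.0284, 0.0303, 0.0321], "z":[0, 0, 0, 0, 0, 0, 0, 0, 0, 0], "turn":[-0.05, -0.1, -0.15, -0.2, -0.225, -0.25, -0.275, -0.3, -0.32, -0.339]}'; python3 -m crank '{"x":[0, 0, 0, 0.0003, 0.0003, 0.0003], "y":[0.001, 0.002, 0.003, 0.004, 0.0045, 0.0045], "z":[0, 0, 0, 0, 0, 0], "turn":[-0.01, -0.02, -0.03, -0.04, -0.045, -0.045]}'; python3 - <<'E'
from h import *
P=np.array([.49205,.23779])
plan(*[(P[0]+.097*np.sin(a),P[1]-.097*np.cos(a),.1657,round(a,3)) for a in (.2,.22,.24)])
E
```

```text
clock: 16.2
position: [0.5054, 0.1419, 0.1657]
eef_rot: [0.656, 0.755, -0.0, -0.0]
force: [-0.2, -0.6, -0.0]
grip_width: 0.0159
finger_force: 0.1
clock: 16.8
position: [0.5098, 0.1428, 0.1657]
eef_rot: [0.639, 0.769, 0.0, 0.0]
force: [-0.8, 0.3, 0.2]
grip_width: 0.0162
finger_force: 0.1
pos [0.5098 0.1428 0.1657] yaw 0.1842 tilt [-0.  0. -1.] F [-0.8  0.3  0.2] M [-0.03  0.09  0.01] w 0.0162 t 16.8 q [-0.63  0.47  0.35  2.12 -0.28  0.59  0.1 ]
(np.float64(0.5113209250871209), np.float64(0.14272354194939957), 0.1657, 0.2) [-0.0003  0.0015  0.    ] turn -0.0158
(np.float64(0.5132182734388443), np.float64(0.14312794741493126), 0.1657, 0.22) [-0.0003  0.0035  0.    ] turn -0.0358
(np.float64(0.515107154763432), np.float64(0.14357021643935314), 0.1657, 0.24) [-0.0002  0.0054  0.    ] turn -0.0558
```

```bash
python3 -m crank '{"x":[0, 0, 0], "y":[0.0008, 0.0015, 0.0015], "z":[0, 0, 0], "turn":[-0.008, -0.016, -0.016]}'|sed -n 2,4p; python3 -m crank '{"x":[0, 0], "y":[0.001, 0.001], "z":[0, 0], "turn":[-0.01, -0.01]}'|sed -n 2,4p;python3 -m crank '{"x":[0, 0], "y":[0.001, 0.001], "z":[0, 0], "turn":[-0.01, -0.01]}'|sed -n 2,4p; python3 -m crank '{"x":[0, 0], "y":[0.001, 0.001], "z":[0, 0], "turn":[0, 0]}'|sed -n 2,4p
```

```text
position: [0.5113, 0.1431, 0.1658]
eef_rot: [0.633, 0.774, 0.0, 0.0]
force: [-1.4, -0.2, 0.1]
position: [0.5123, 0.1433, 0.1658]
eef_rot: [0.629, 0.777, 0.0, 0.0]
force: [0.1, 0.5, -0.7]
position: [0.5133, 0.1435, 0.1658]
eef_rot: [0.625, 0.781, 0.0, 0.0]
force: [0.3, -0.8, 0.5]
position: [0.5143, 0.1437, 0.1658]
eef_rot: [0.625, 0.78, 0.0, 0.0]
force: [-0.1, 0.2, 0.4]
```

```bash
python3 -m crank '{"x":[0, 0], "y":[0.001, 0.001], "z":[0, 0], "turn":[0, 0]}'|sed -n 2,4p; python3 -m crank '{"x":[0, 0], "y":[0.001, 0.001], "z":[0, 0], "turn":[0, 0]}'|sed -n 2,4p;python3 - <<'E'
from h import *
plan()
s=env.grab_frame("scene")[:,:,::-1]
cv2.imwrite("pics/c7.png",cv2.resize(s[200:296,360:488],(800,600),interpolation=cv2.INTER_CUBIC))
E
```

```text
position: [0.515, 0.1438, 0.1657]
eef_rot: [0.625, 0.78, -0.0, -0.0]
force: [-0.4, 0.0, 0.4]
position: [0.5152, 0.1438, 0.1656]
eef_rot: [0.625, 0.78, -0.001, -0.001]
force: [-4.0, -0.9, 3.2]
pos [0.5152 0.1438 0.1656] yaw 0.2199 tilt [ 0.    -0.002 -1.   ] F [-4.  -0.9  3.2] M [-0.32  1.13  0.02] w 0.0163 t 18.1 q [-0.61  0.48  0.33  2.11 -0.27  0.6   0.13]
```

View pics/c7.png

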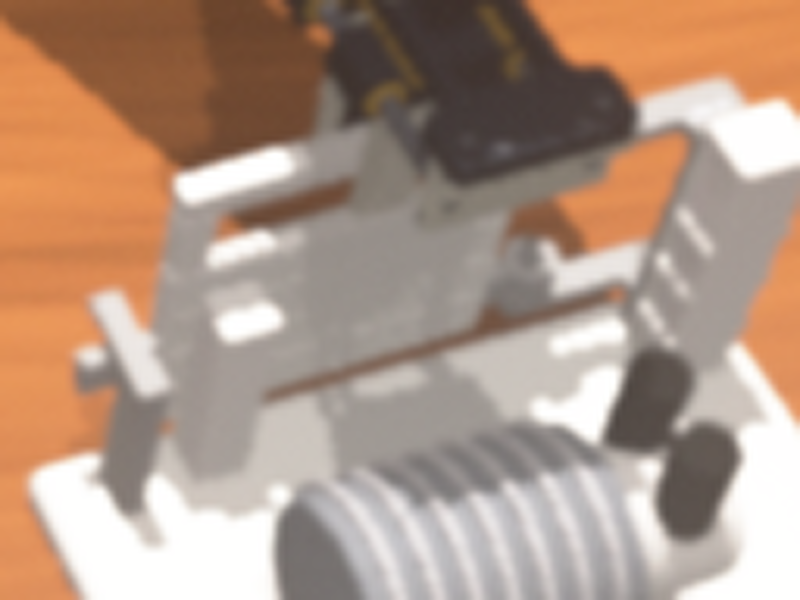

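The gate is shut on the stop: contact is about 4 N and the tongue lies under the keeper's lip at picture (90,365). Next I'll back off, open and withdraw upwards.

```bash
python3 -m crank '{"x":[0, 0, 0], "y":[-0.002, -0.003, -0.003], "z":[0, 0, 0], "turn":[0, 0, 0]}' |sed -n 2,4p; python3 -m crank '{"x":[0, 0, 0, 0], "y":[0, 0, 0, 0], "z":[0, 0, 0, 0], "turn":[0, 0, 0, 0]}' 0.036 5|sed -n 2,5p; python3 -m crank '{"x":[0, 0, 0, 0, 0, 0, 0, 0], "y":[0, 0, 0, 0, 0, 0, 0, 0], "z":[-0.005, -0.015, -0.03, -0.05, -0.08, -0.12, -0.12, -0.12], "turn":[0, 0, 0, 0, 0, 0, 0, 0]}'; python3 - <<'E'
from h import *
s=env.grab_frame("scene")[:,:,::-1]
cv2.imwrite("pics/c8.png",cv2.resize(s[200:296,360:488],(800,600),interpolation=cv2.INTER_CUBIC))
E
```

```text
position: [0.5136, 0.1436, 0.1658]
eef_rot: [0.625, 0.78, 0.0, 0.0]
force: [0.0, -0.6, 1.2]
position: [0.5132, 0.1435, 0.1658]
eef_rot: [0.625, 0.78, 0.0, 0.0]
force: [0.1, -0.1, 1.1]
grip_width: 0.0357
clock: 19.65
position: [0.5134, 0.1436, 0.287]
eef_rot: [0.625, 0.781, 0.001, 0.0]
force: [-0.2, -0.7, 0.0]
grip_width: 0.0357
finger_force: 0.0
```

View pics/c8.png

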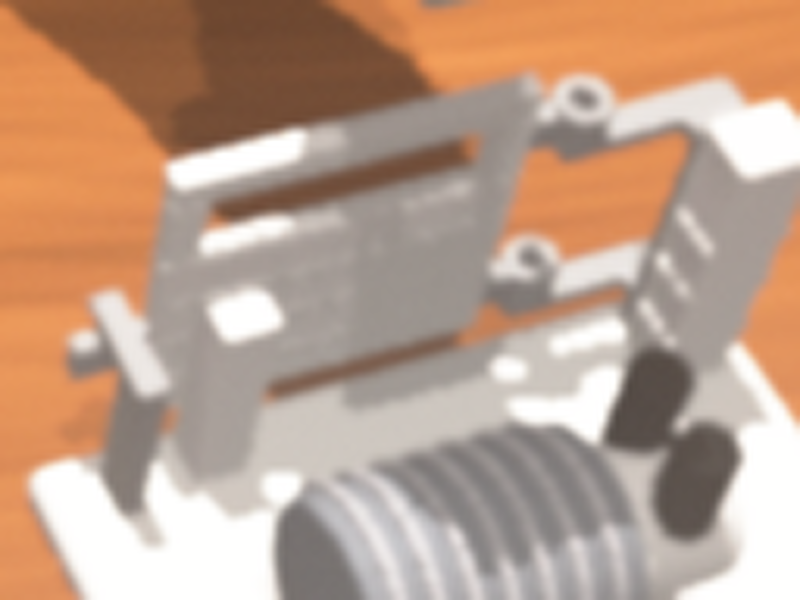

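The gate hangs shut with its tongue under the keeper at (85,352). It seems to have come a few millimetres back from the stop, so I'll check its angle and that it is at rest.

```bash
python3 - <<'E'
from h import *
a=env.grab_frame("scene")
b=cv2.imread("pics/c8.png")
print(np.abs(cv2.resize(a[200:296,360:488,::-1],(800,600),interpolation=cv2.INTER_CUBIC).astype(int)-b).mean())
q=lambda x,y:(360+x/6.25,200+y/6.25)
L=ray("scene",q(168,162),.185);R=ray("scene",q(528,76),.185);print(L,R,np.linalg.norm(L-R),np.arctan2(-(R-L)[0],(R-L)[1]))
L=ray("scene",q(174,188),.185);R=ray("scene",q(522,98),.185);print(L,R,np.linalg.norm(L-R),np.arctan2(-(R-L)[0],(R-L)[1]))
k=[ray("scene",q(583,98),.167),ray("scene",q(530,257),.067)];print(k)
t=ray("scene",q(82,340),.092);d=k[0]-t;print(t,np.linalg.norm(d[:2]),np.arctan2(-d[0],d[1]))
E
```

```text
0.58640625
[0.51936205 0.06726288 0.185     ] [0.49402701 0.21104635 0.185     ] 0.145998467582678 0.17441239543872755
[0.53176764 0.06681157 0.185     ] [0.50443564 0.2057098  0.185     ] 0.1415618522746297 0.19429477259206906
[array([0.49236226, 0.23720338, 0.167     ]), array([0.49121207, 0.23902859, 0.067     ])]
[0.52890604 0.04283166 0.092     ] 0.1977771820311536 0.1858403214891715
```

The gate is at rest, but about 0.03 rad short of shut. One gentle nudge with wider fingers will close it.

```bash
python3 -m crank '{"x":[0, 0, 0, 0, 0, 0, 0, 0, 0, 0], "y":[0, 0, 0, 0, 0.004, 0.007, 0.009, 0.0105, 0.0105, 0.0105], "z":[0.04, 0.08, 0.105, 0.12, 0.12, 0.12, 0.12, 0.12, 0.12, 0.12], "turn":[0, 0, 0, 0, 0, 0, 0, 0, 0, 0]}' ;  python3 -m crank '{"x":[0, 0, 0], "y":[0.001, 0.001, 0.001], "z":[0, 0, 0], "turn":[0, 0, 0]}'|sed -n 2,4p
```

```text
clock: 20.75
position: [0.5235, 0.1459, 0.1662]
eef_rot: [0.625, 0.78, 0.0, 0.0]
force: [-0.2, -0.4, -0.4]
grip_width: 0.0361
finger_force: 0.0
position: [0.5243, 0.146, 0.1658]
eef_rot: [0.625, 0.78, 0.0, 0.0]
force: [0.4, 0.3, -0.6]
```

```bash
python3 -m crank '{"x":[0, 0, 0], "y":[0.001, 0.001, 0.001], "z":[0, 0, 0], "turn":[0, 0, 0]}'|sed -n 2,4p
```

```text
position: [0.5248, 0.146, 0.1656]
eef_rot: [0.625, 0.78, -0.0, -0.0]
force: [-2.9, 0.0, 1.9]
```

```bash
python3 -m crank '{"x":[0, 0, 0, 0, 0, 0, 0, 0], "y":[-0.0005, -0.001, -0.002, -0.004, -0.007, -0.01, -0.01, -0.01], "z":[0, 0, 0, 0, 0, 0, 0, 0], "turn":[0, 0, 0, 0, 0, 0, 0, 0]}' |sed -n 2,4p; python3 -m crank '{"x":[0, 0, 0, 0, 0, 0, 0, 0, 0], "y":[0, 0, 0, 0, 0, 0, 0, 0, 0], "z":[-0.005, -0.02, -0.05, -0.08, -0.12, -0.15, -0.15, -0.15, -0.15], "turn":[0, 0, 0, 0, 0, 0, 0, 0, 0]}'; python3 - <<'E'
from h import *
s=env.grab_frame("scene")[:,:,::-1]
a=cv2.resize(s[200:296,360:488],(800,600),interpolation=cv2.INTER_CUBIC);cv2.imwrite("pics/c9.png",a)
E
```

```text
position: [0.5156, 0.144, 0.1658]
eef_rot: [0.625, 0.78, 0.0, 0.0]
force: [0.9, 0.8, -0.9]
clock: 23.05
position: [0.515, 0.1439, 0.3149]
eef_rot: [0.625, 0.781, -0.001, -0.0]
force: [-0.5, 0.4, -0.3]
grip_width: 0.0359
finger_force: 0.0
```

View pics/c9.png

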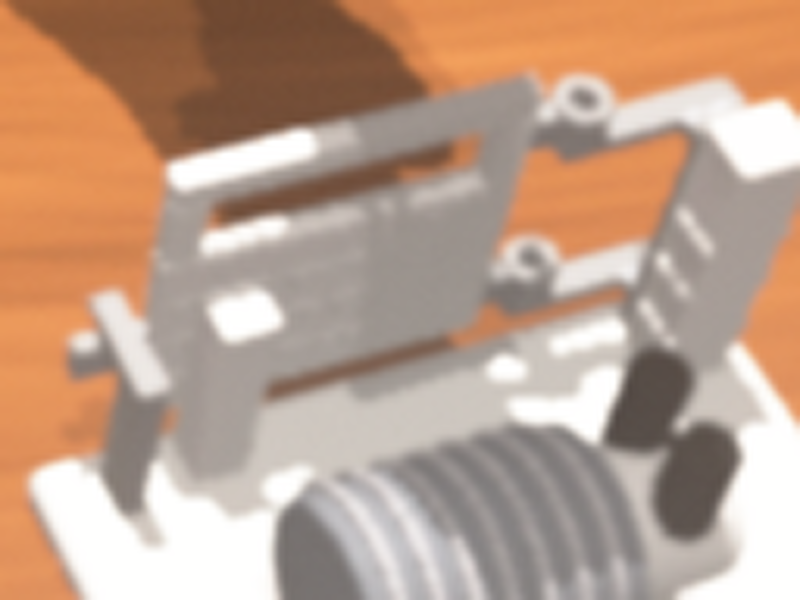

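The gate is in the same place as before, so this is its rest position on the stop. The tongue is under the keeper at (85,350), both knuckles are down, and the fingers are clear. Handing in.

```bash
python3 -c "
from plant import env
print(env.close_job())"
```

```text
the job is handed in; nothing more can be done
None
```

The gate is hung on both pins and swung shut against its stop with the tongue under the keeper; the job was handed in at about 23 s with the robot clear, and no verdict came back.

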